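# Charge a weld coupon into the argon purge box through its check flap

### The arm

A 7-joint arm with a two-finger parallel gripper is mounted at the origin on a cart in front of the work surface, level with it; the furniture and walls round the work are solid. World frame = base frame: x ahead of the robot, y to its left, z up, the work surface at z = 0. Lengths are in m, angles in rad, forces in N, time in s.
With the tool pointing down it reaches from about 0.35 to 0.9 m from the base axis. Payload 8.1 kg.
Tool frame: the origin (TCP) lies at the centre of the arm's flange, where the gripper is bolted on; the fingertips stand 178 mm ahead of it and the grasp point (between the pads) lies 159 mm ahead of it; z points along the fingers, y is the line along which they close (so a half turn about z gives the same grasp; the last joint's range is limited). The gripper opens to 92 mm and grips with 3 to 60 N. Pads are 19 mm wide; open, the fingers measure 130 mm over their backs; the gripper's body (75 mm by 190 mm) begins 47 mm behind the grasp point.
Start: joints at [1.235, 0.434, 0.025, 1.573, -0.012, 1.134, -0.075], TCP at [0.144, -0.608, 0.405] pointing down, gripper open.
Joint ranges: [-2.62, 2.62], [-0.44, 2.09], [-1.27, 1.32], [0.08, 2.57], [-1.32, 4.46], [0.12, 2], [-2.74, 2.74]. Speed limits (rad/s): [2.22, 2.22, 3.01, 3.01, 3.14, 3.14, 3.14].

### API

Orientations are given as a rotation vector (axis times angle).
In Python, from workcell import env gives the robot as it stands.
- The arm moves only by the tool move_arm, never from a script. Its argument "targets" is one flat list of numbers, 6 for each row, row after row: the shift along the tool's x, y, z in mm, then the turn, a rotation vector about the tool's x, y, z in rad. In form: [tx, ty, tz, ax, ay, az, tx, ty, tz, ax, ay, az, ...]. A call has 1 to 10 rows; each row is the pose to reach, as a shift and turn from the pose commanded when the call began, along the tool's axes at that moment; what a row does not reach only later rows make up. A row lasts 1/10 s, in which the tool goes at most 50 mm and 8.59 degrees, less where a joint would pass 70% of its speed; a pose out of reach is approached as far as the arm can. A call with a gripper value outside its range is refused whole. "gripper" is the opening, from 0 (shut) to 1 (fully open), set as the call begins (left out, the last holds). The fingers move at their own pace and stop on an object; "newtons" is the grip in N (left out, the last holds). Time passes only in rows, so rows that repeat a pose let the fingers close. It gives the time, the measured TCP pose, the force, the opening and the grip force at its end, in the units of the state.
- env.observe(): the state, without advancing time (a new reading comes with each control period).
- env.capture(name): name is "side" or "top"; returns a dict with "img" (400x640x3 uint8, blue, green, red), "K" (3x3 intrinsics, pixels), "k1" (the pictures are not rectified: a ray, as slopes to the right and down, at radius r is drawn at 1 + k1 r^2 times it, then the intrinsics apply), "R" (3x3) and "t" (3): a world point X has camera coordinates R X + t. Camera axes: x right, y down, z forward; pixel columns grow to the right and rows downward; lengths in m; the calibration is good to about 2 mm. A picture is of the moment at which its call begins. There is no depth.
- env.close_job(): hands the job in; it is judged then, once.
The state is a dict: "time_s": time; "joint_positions": joint angles; "dq": joint speeds; "joint_torque": joint torques, N m; "tool_pos": TCP position; "eef_rot": TCP orientation; "contact_force": force on the tool from outside, world axes, zero at the start; "ft_torque": the same for the moment, N m; "opening": finger opening in m; "gripper_force": force on a finger pad.
Only numpy, scipy, OpenCV 4.12 (cv2) and the standard library are available. Lean on these libraries where they do the work, as an engineer would, in place of code of your own. Each camera call takes 0.05 s, during which the arm holds its last target. There are 200 camera calls.

### The job

With the push bar, push the steel coupon that lies in the feed tray through the check flap into the purge box and on past the spring shoe until it is fully home against the stop inside; press it there firmly but gently for a moment. Then draw the bar back out so that the flap falls shut behind the coupon, and stand the bar on the table again, clear of the tray, without disturbing the other things.

Things in the scene. Friction and masses are not known exactly. Their poses are not given: they have to be found in the camera images.
- purge_box: Fixed aluminium box with clear roof and sides, 215 long (x), 170 wide (y), 112 high (a rubber torch boot on the roof reaches 146), its flat feed tray in front. Origin: at table height, below the middle of the port, in the outer face of the port wall. +x is the feed direction into the box, z up. Tray and box floor are one flat surface 6 mm above the table.
- tray_mouth (a point): Middle of the feed tray's open end, on its floor, 170 mm before the port (axes as purge_box). Tray 126 wide, between two fixed fences 14 mm high and 5 thick: 104 mm apart at the mouth, narrowing evenly to 50 mm at 20 mm before the port, then straight to the port. Its +y side is the far one from the robot.
- port (a point): Middle of the port's sill on the floor, in the wall's outer face (6 mm above purge_box's origin, same axes). Opening 54 mm wide and 40 mm high above the floor, in a 6 mm wall; the check flap hangs just behind it.
- shoe_nose (a point): Fixed point at the nose of the spring shoe (112 mm past the port, 17.5 mm to +y): a brass pad with long bevels at both ends (16 deg), facing a fixed fence at y = -25. The 46 mm coupon must shove it back about 3.5 mm; it presses the coupon on the fence with 1 to 3 N. From coupon front at x = 85 to 100 on, the push takes a few N more (up to 9 N in all) along the 35 to 85 mm to the stop.
- end_wall (a point): Inside face of the box's end wall, on the floor, 209 mm past the port. Before it a white ceramic stop block 14 mm high is bolted across the lane. Its setting differs from job to job and is not measured: its face is 36 to 75 mm before this point (134 to 173 mm past the port). Find it by feel: the push rises steeply there. Home means within 2 mm of it. The ceramic chips above 25 N.
- coupon: The coupon to be charged: flat bright steel plate 90 x 46 x 8 mm with two low weld beads on top (10 over the beads), 0.2 kg. It lies in the feed tray, long side roughly along the feed direction, a little skewed and off-centre. Origin: centre of its underside; x along its 90 mm length, towards the flap; z up.
- coupon_front (a point): Middle of the coupon's leading end face (45 mm ahead of its origin along its x, 4 mm above its underside).
- push_bar: Steel push bar, 0.3 kg: a level 30 x 30 mm square tube 230 mm long, standing on its underside, with an upright 20 x 20 mm handle on it, its top 90 mm above the underside, free down to 34 mm. Origin: on the underside, below the handle's centre. +x to the nose, its flat face 170 mm ahead; tail 60 mm behind, weighted so that it hangs nearly level. Only the tube goes in the port.
- bar_nose (a point): Middle of the push bar's flat nose face (170 mm ahead of its origin, 15 mm above its underside).
- flap (a joint): Check flap angle (rad): 0 hanging shut behind the port, up to 1.45 swung inwards and up. Steel flap 4 x 60 mm, 0.12 kg, hinged at its top edge 45 mm above the floor, 11 mm past the port; its lower edge just clears the floor. Opens inwards only, with less than 2 N, rides on what is pushed under it, and falls shut by itself when nothing is under it or within 40 mm past the port.
- dark_coupon: Bystander: dark coupon with two beads, 85 x 40 x 10 mm, on the table on the far side of the tray. Origin: centre of its underside.
- small_coupon: Bystander: small plain coupon, 66 x 30 x 8 mm, on the table on the far side of the tray. Origin: centre of its underside.
- hex_nut: Bystander: hexagon nut, 28 x 25 x 15 mm, on the table on the robot's side of the tray. Origin: centre of its underside.
- nozzle_a: Bystander: ceramic torch nozzle, 22 mm across and 39 mm high, standing on the robot's side of the tray. Origin: centre of its underside.
- nozzle_b: Bystander: ceramic torch nozzle, 19 mm across and 34 mm high, standing on the robot's side of the tray. Origin: centre of its underside.

How it is judged:
By the outcome, as a careful person would: the job done as asked, in the order asked, and still so for the second after the job is handed in, with the robot touching nothing.
It also fails if it takes over 54 s, if anything falls off the work surface, if the arm or the gripper's body presses on something with over 40 N, if the wrist force passes 120 N, or if a joint passes its speed limit or range.

## Working session

There is one attempt and no reset: what is moved stays moved. The work goes in short steps, Python scripts to look and compute and a tool call to move; the robot and the scene stay as the last step left them, time stands still between calls to the robot, and variables do not carry over. Pictures are saved under pics/ and viewed, at most 10 in all, crops included, and the job is handed in when it is done.

Besides the shell and the picture viewer there is one more tool, called as a command line: name --argument value ..., lists and objects as JSON in quotes. move_arm: Moves the arm, as the interface text tells. Its arguments: {"type":"object","properties":{"targets":{"type":"array","items":{"type":"number"}},"gripper":{"type":"number"},"newtons":{"type":"number"}},"required":["targets"]}

```bash
mkdir -p pics; ls
python3 - <<'E'
from workcell import env
import cv2
for n in("top","side"):
    c=env.capture(n);cv2.imwrite(f"pics/{n}0.png",c["img"]);print(n,c["K"].tolist(),c["k1"],c["R"].round(4).tolist(),c["t"].round(4).tolist())
print(env.observe())
E
```

```text
pics
top [[389.6386981050246, 0.0, 319.0201181379477], [0.0, 389.6386981050246, 203.5546457310725], [0.0, 0.0, 1.0]] -0.04620711452425688 [[-0.0067, -0.9997, 0.0243], [-0.9863, 0.0026, -0.1649], [0.1648, -0.0251, -0.986]] [-0.077, 0.5622, 0.9574]
side [[440.1289594138441, 0.0, 320.38106020677697], [0.0, 440.1289594138441, 200.07121669752698], [0.0, 0.0, 1.0]] 0.039440772272837155 [[0.8487, -0.5289, -0.0002], [-0.4728, -0.7587, -0.4481], [0.2369, 0.3804, -0.894]] [-0.5135, 0.2331, 1.0158]
{'time_s': 0.1, 'joint_positions': array([ 1.23539409,  0.435146  ,  0.02498162,  1.57396743, -0.01159871,
        1.13398021, -0.07511493]), 'dq': array([ 0.0005845 , -0.00348008, -0.00111222, -0.00190971,  0.00063141,
       -0.00129713, -0.00099087]), 'joint_torque': array([ 2.85598115e-03, -6.69116378e+01,  9.87887867e-01, -3.15141034e+01,
       -6.05537533e-02,  3.74930596e-02,  2.96663507e-05]), 'tool_pos': array([ 0.14411453, -0.60796174,  0.40404287]), 'eef_rot': array([-3.11903326e+00, -3.64564294e-01,  4.46701632e-04]), 'contact_force': array([-0.20477675, -0.47664026,  0.67095016]), 'ft_torque': array([0.00715305, 0.04462351, 0.02252256]), 'gripper_force': 0.0, 'opening': 0.09206598167249902}
```

View pics/top0.png

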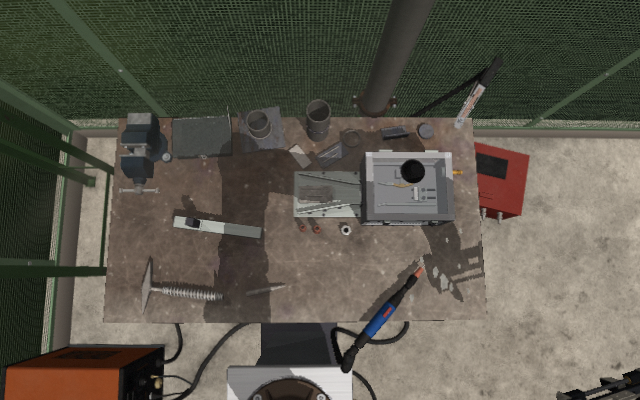

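View pics/side0.png

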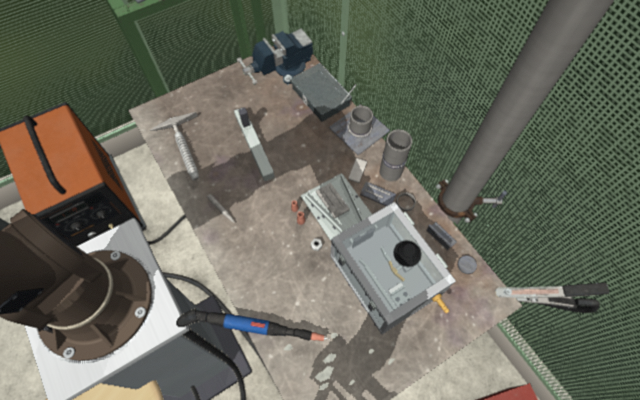

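The top view shows the bar at (175–262, 215–237) with its handle near (193,222), the tray at (295–362, 170–218) and the box at (362–453, 152–225). Next I zoom in for edges.

```bash
cat > h.py <<'E'
import numpy as np,cv2
from workcell import env
from scipy.spatial.transform import Rotation as Ro
def ray(c,px):
    px=np.atleast_2d(np.array(px,float));K=c["K"]
    d=(px-[K[0,2],K[1,2]])/K[0,0];u=d.copy()
    for _ in range(20):u=d/(1+c["k1"]*(u**2).sum(1,keepdims=True))
    D=np.c_[u,np.ones(len(u))]@c["R"];return -c["R"].T@c["t"],D
def plane(c,px,z):
    o,D=ray(c,px);return o+D*((z-o[2])/D[:,2])[:,None]
def proj(c,X):
    P=np.atleast_2d(X)@c["R"].T+c["t"];u=P[:,:2]/P[:,2:];u=u*(1+c["k1"]*(u**2).sum(1,keepdims=True))
    return u*c["K"][0,0]+[c["K"][0,2],c["K"][1,2]]
def crop(img,x,y,w,h,s,name):
    cv2.imwrite(name,cv2.resize(img[y:y+h,x:x+w],None,fx=s,fy=s,interpolation=cv2.INTER_CUBIC))
E
python3 - <<'E'
from h import *
a=cv2.imread("pics/top0.png");b=cv2.imread("pics/side0.png")
crop(a,285,140,100,100,6,"pics/t1.png")
t=cv2.resize(a[205:245,165:275],None,fx=7,fy=7,interpolation=cv2.INTER_CUBIC)
s=cv2.resize(b[100:184,225:285],None,fx=3.5,fy=3.5,interpolation=cv2.INTER_CUBIC)
crop(b,285,165,100,100,6,"pics/s1.png")
o=np.zeros((580,790,3),np.uint8);o[:280,:770]=t;o[284:284+294,:210]=s
cv2.imwrite("pics/bar.png",o)
E
```

```text
(no output)
```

View pics/t1.png

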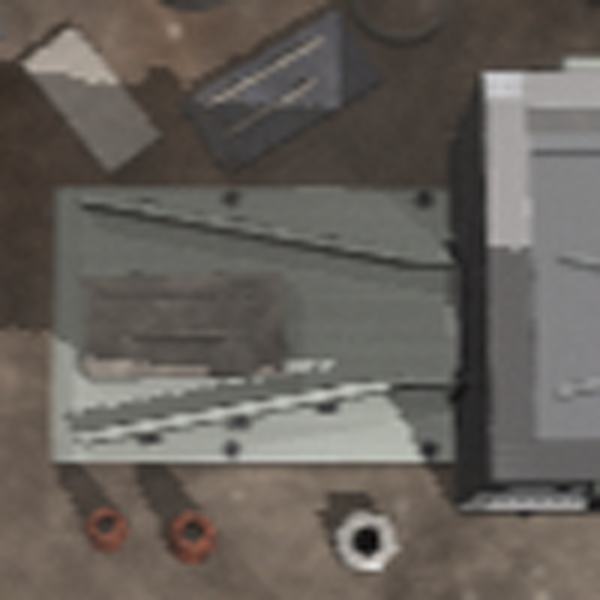

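View pics/bar.png

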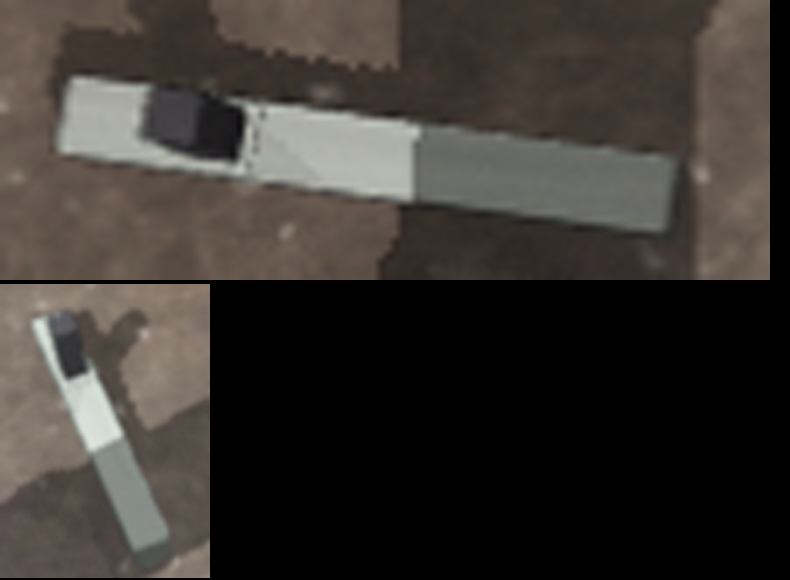

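View pics/s1.png

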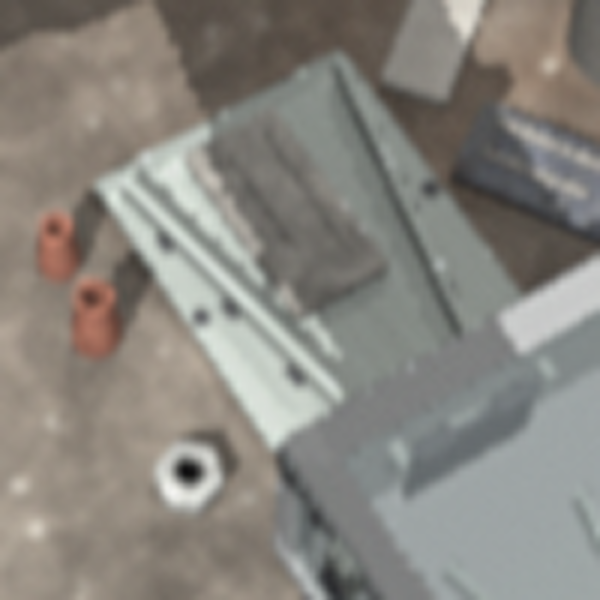

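t1 shows the tray corners at (53,187), (52,463) and (455,463), and the coupon with corners near (82,278), (283,272), (285,372) and (82,378). In the bar crop the tube corners are at (68,76), (60,152), (677,158) and (668,233). s1 shows the coupon corners near (190,150), (265,108), (385,268) and (300,312).

Run:
```python
from h import *
np.set_printoptions(precision=4,suppress=True)
T=env.capture("top");S=env.capture("side")
def f(p,s,ox,oy):return (np.array(p,float)+.5)/s-.5+[ox,oy]
tr=plane(T,f([(53,187),(52,463),(450,187),(455,463)],6,285,140),.006);print("tray top",tr)
trs=plane(S,f([(337,52),(97,185),(275,450)],6,285,165),.006);print("tray side farmouth,nearmouth,nearport",trs)
print("fence top-near t (mouth,port)",plane(T,f([(75,440),(390,387)],6,285,140),.02), "far",plane(T,f([(82,205),(410,265),(455,267)],6,285,140),.02))
print("coupon T",plane(T,f([(82,278),(283,272),(285,372),(82,380)],6,285,140),.014))
print("coupon S",plane(S,f([(265,108),(385,268),(300,312),(190,150)],6,285,165),.014))
b=plane(T,f([(68,76),(60,152),(677,158),(668,233)],7,165,205),.03);print("bar",b)
bs=plane(S,f([(168,254),(133,265),(32,34)],3.5,225,100),.03);print("bar S nose far,near, tail near",bs)
print("handle top T",plane(T,f([(170,118)],7,165,205),.09),"S",plane(S,f([(62,318-284)],3.5,225,100),.09))
tail=(b[0]+b[1])/2;nose=(b[2]+b[3])/2;d=nose-tail;print("len",np.linalg.norm(d),"yaw",np.arctan2(d[1],d[0]),"org",nose-d/np.linalg.norm(d)*.17)
```

```text
tray top [[ 0.6595 -0.0115  0.006 ]
 [ 0.5332 -0.0116  0.006 ]
 [ 0.6594 -0.1923  0.006 ]
 [ 0.5326 -0.1914  0.006 ]]
tray side farmouth,nearmouth,nearport [[ 0.6596 -0.014   0.006 ]
 [ 0.5363 -0.0147  0.006 ]
 [ 0.5357 -0.1576  0.006 ]]
fence top-near t (mouth,port) [[ 0.5415 -0.0223  0.02  ]
 [ 0.5648 -0.1615  0.02  ]] far [[ 0.6476 -0.0251  0.02  ]
 [ 0.62   -0.1716  0.02  ]
 [ 0.6191 -0.1917  0.02  ]]
coupon T [[ 0.6156 -0.025   0.014 ]
 [ 0.6182 -0.1151  0.014 ]
 [ 0.5727 -0.1154  0.014 ]
 [ 0.5693 -0.0251  0.014 ]]
coupon S [[ 0.6152 -0.0247  0.014 ]
 [ 0.6168 -0.1158  0.014 ]
 [ 0.5757 -0.114   0.014 ]
 [ 0.5769 -0.025   0.014 ]]
bar [[0.5344 0.2973 0.03  ]
 [0.506  0.2988 0.03  ]
 [0.5031 0.0701 0.03  ]
 [0.4754 0.0729 0.03  ]]
bar S nose far,near, tail near [[0.5038 0.0702 0.03  ]
 [0.4775 0.0756 0.03  ]
 [0.5107 0.3031 0.03  ]]
handle top T [[0.5113 0.2399 0.09  ]] S [[0.5171 0.2435 0.09  ]]
len 0.2286376934943126 yaw -1.7064720087868903 org [0.5122 0.24   0.03  ]
```

```bash
cat >> h.py <<'E'
def rel(x,y,z,a,o=None):
    """shift mm / turn for TCP target, tool y at world angle a"""
    o=o or env.observe();R0=Ro.from_rotvec(o["eef_rot"]).as_matrix()
    yv=np.array([np.cos(a),np.sin(a),0]);zv=np.array([0,0,-1.]);R1=np.c_[np.cross(yv,zv),yv,zv]
    print((R0.T@(np.array([x,y,z])-o["tool_pos"])*1e3).round(1),Ro.from_matrix(R0.T@R1).as_rotvec().round(4))
def st():
    o=env.observe();print(o["time_s"],o["tool_pos"].round(4),o["eef_rot"].round(4),o["contact_force"].round(1),o["ft_torque"].round(2),o["joint_positions"].round(2),round(o["opening"],4),o["gripper_force"])
E
python3 - <<'E'
from h import *
rel(.33,-.18,.40,-.74);rel(.512,.240,.30,-.1357)
E
```

```text
[ 279.6 -373.6    4.6] [-1.000e-03 -2.000e-04 -5.981e-01]
[ 553.5 -740.2  104.9] [-9.0000e-04 -5.0000e-04 -1.2024e+00]
```

move_arm --targets '[28,-37,0,0,0,-0.06,56,-75,0,0,0,-0.12,84,-112,0,0,0,-0.18,112,-150,0,0,0,-0.24,140,-187,0,0,0,-0.3,168,-224,0,0,0,-0.36,196,-262,0,0,0,-0.42,224,-299,0,0,0,-0.48,252,-337,0,0,0,-0.54,280,-374,0,0,0,-0.6]' --gripper 1

```text
time_s: 1.2
tool_pos: [0.3306, -0.1777, 0.4049]
eef_rot: [2.871, 1.274, 0.0]
contact_force: [2.9, -0.8, -0.2]
opening: 0.0917
gripper_force: 0.0
```

Run:
```python
from h import *
st();rel(.512,.240,.30,-.1357)
```

```text
1.2 [ 0.3306 -0.1777  0.4049] [2.8710e+00 1.2736e+00 2.0000e-04] [ 2.9 -0.8 -0.2] [-0.06 -0.11 -0.01] [ 0.73  0.05 -0.39  2.1   0.02  1.   -0.41] 0.0917 0.0
[ 431.5 -145.9  104.7] [ 7.e-04  4.e-04 -6.e-01]
```

move_arm --targets '[43,-15,10,0,0,-0.06,86,-29,20,0,0,-0.12,129,-44,31,0,0,-0.18,173,-58,42,0,0,-0.24,216,-73,52,0,0,-0.3,259,-88,63,0,0,-0.36,302,-102,73,0,0,-0.42,345,-117,84,0,0,-0.48,388,-131,94,0,0,-0.54,431,-146,105,0,0,-0.6]'

```text
time_s: 2.2
tool_pos: [0.5131, 0.239, 0.299]
eef_rot: [2.367, 2.065, -0.0]
contact_force: [0.6, 0.1, 0.6]
opening: 0.0917
gripper_force: 0.0
```

Run:
```python
from h import *
st();rel(.512,.240,.219,-.1357)
```

```text
2.2 [0.5131 0.239  0.299 ] [ 2.3671e+00  2.0649e+00 -4.0000e-04] [0.6 0.1 0.6] [-0.07 -0.16 -0.01] [-0.07  0.54 -0.65  1.8   0.4   0.93 -1.03] 0.0917 0.0
[ 0.9 -1.2 80. ] [ 0.0001  0.0004 -0.0005]
```

move_arm --targets '[1,-1,20,0,0,0,1,-1,40,0,0,0,1,-1,60,0,0,0,1,-1,72,0,0,0,1,-1,80,0,0,0,1,-1,80,0,0,0]'

```text
time_s: 2.8
tool_pos: [0.5114, 0.2383, 0.2191]
eef_rot: [-2.369, -2.063, 0.002]
contact_force: [0.3, -0.2, 0.5]
opening: 0.092
gripper_force: 0.0
```

move_arm --targets '[0,0,0,0,0,0,0,0,0,0,0,0,0,0,0,0,0,0,0,0,0,0,0,0,0,0,0,0,0,0,0,0,0,0,0,0,0,0,0,0,0,0,0,0,0,0,0,0]' --gripper 0 --newtons 50

```text
time_s: 3.6
tool_pos: [0.5115, 0.2385, 0.2197]
eef_rot: [2.369, 2.063, -0.0]
contact_force: [0.1, -0.2, 0.5]
opening: 0.0324
gripper_force: 0.0
```

Run:
```python
from h import *
st();rel(.596,.215,.244,0);rel(.596,.215,.229,0)
```

```text
3.6 [0.5115 0.2385 0.2197] [ 2.3694e+00  2.0629e+00 -1.0000e-04] [ 0.1 -0.2  0.5] [-0.03 -0.11  0.05] [-0.12  0.63 -0.59  1.87  0.49  0.78 -1.11] 0.0324 0.0
[-11.7  86.9 -24.3] [-0.000e+00  1.000e-04 -1.381e-01]
[-11.7  86.9  -9.3] [-0.000e+00  1.000e-04 -1.381e-01]
```

move_arm --targets '[0,0,0,0,0,0,0,0,0,0,0,0,0,0,0,0,0,0,0,0,0,0,0,0,0,0,0,0,0,0]'

```text
time_s: 4.1
tool_pos: [0.5117, 0.2385, 0.2197]
eef_rot: [2.369, 2.063, 0.0]
contact_force: [1.8, 0.3, -0.2]
opening: 0.0194
gripper_force: 50.0
```

move_arm --targets '[0,0,-12,0,0,0,0,0,-24,0,0,0,-3,22,-24,0,0,-0.035,-6,44,-24,0,0,-0.07,-9,66,-24,0,0,-0.105,-12,87,-24,0,0,-0.138,-12,87,-24,0,0,-0.138,-12,87,-24,0,0,-0.138]'

```text
time_s: 4.9
tool_pos: [0.5959, 0.2145, 0.2441]
eef_rot: [-2.222, -2.22, 0.0]
contact_force: [-1.1, 0.4, -3.8]
opening: 0.0195
gripper_force: 50.0
```

Run:
```python
from h import *
st();T=env.capture("top");S=env.capture("side")
a=cv2.resize(T["img"][160:250,175:305],None,fx=6,fy=6,interpolation=cv2.INTER_CUBIC)
crop(T["img"],190,160,130,90,6,"pics/t2.png");crop(S["img"],225,80,110,110,5,"pics/s2.png")
```

```text
4.9 [0.5959 0.2145 0.2441] [-2.2224e+00 -2.2197e+00  2.0000e-04] [-1.1  0.4 -3.8] [ 0.05 -0.08 -0.01] [-0.02  0.7  -0.63  1.68  0.49  0.93 -0.84] 0.0195 49.994423389434814
```

View pics/t2.png

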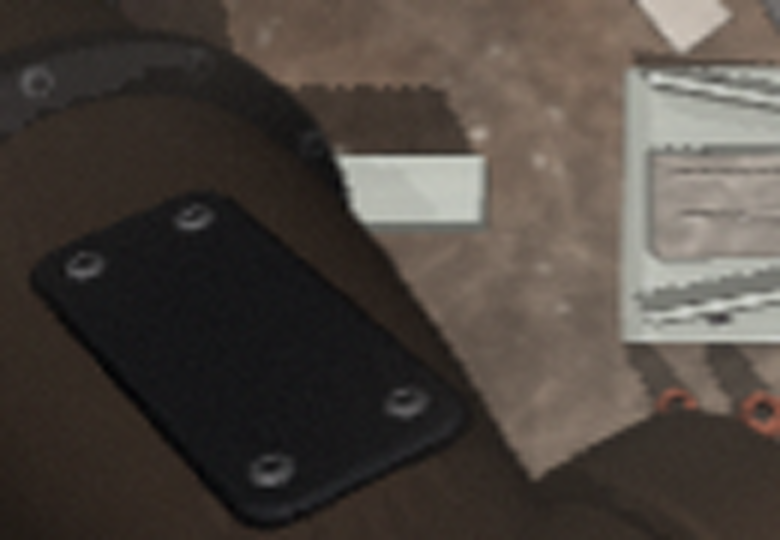

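View pics/s2.png

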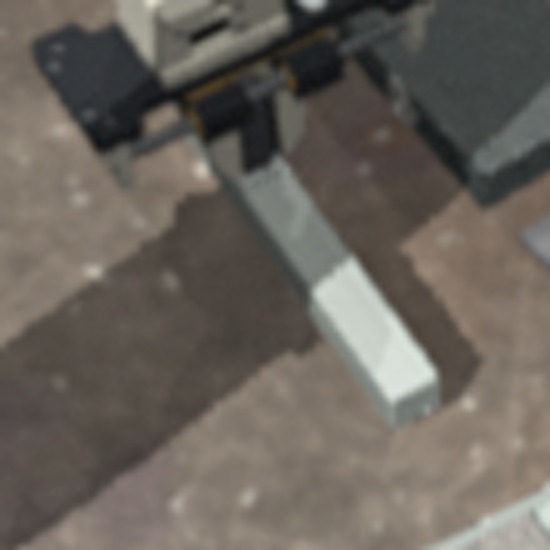

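The nose's top corners are at (485,155) and (485,222) in t2, and (438,378) and (393,402) in s2. The coupon's rear end is at (650,150–258) in t2.

Run:
```python
from h import *
np.set_printoptions(precision=4,suppress=True)
T=env.capture("top");S=env.capture("side")
def f(p,s,ox,oy):return (np.array(p,float)+.5)/s-.5+[ox,oy]
pt=f([(485,155),(485,222)],6,190,160);ps=f([(438,378),(393,402)],5,225,80)
for i in range(2):
    o1,d1=ray(T,pt[i]);o2,d2=ray(S,ps[i]);A=np.c_[d1[0],-d2[0]];s=np.linalg.lstsq(A,o2-o1,rcond=None)[0]
    p,q=o1+s[0]*d1[0],o2+s[1]*d2[0];print((p+q)/2,p-q)
print(plane(T,pt,.054),plane(T,pt,.048))
print("coupon rear",plane(T,f([(650,150),(652,258)],6,190,160),.014), "tray mouth",plane(T,f([(624,66),(622,342)],6,190,160),.006))
```

```text
[0.608  0.0451 0.058 ] [-0.0008  0.0002 -0.0002]
[0.5796 0.0443 0.0593] [-0.0028  0.0006 -0.0005]
[[0.6085 0.0455 0.054 ]
 [0.5792 0.0451 0.054 ]] [[0.6097 0.0461 0.048 ]
 [0.5803 0.0457 0.048 ]]
coupon rear [[ 0.6192 -0.0241  0.014 ]
 [ 0.5702 -0.0251  0.014 ]] tray mouth [[ 0.66   -0.012   0.006 ]
 [ 0.5337 -0.0116  0.006 ]]
```

move_arm --targets '[-20,1,6,0,0,0,-40,1,12,0,0,0,-55,1,12,0,0,0,-63,1,12,0,0,0,-63,1,12,0,0,0]'

```text
time_s: 5.6
tool_pos: [0.5972, 0.1506, 0.2321]
eef_rot: [2.223, 2.219, -0.0]
contact_force: [0.9, -0.1, -4.5]
opening: 0.02
gripper_force: 50.0
```

move_arm --targets '[0,0,1,0,0,0,0,0,2,0,0,0,0,0,3,0,0,0,0,0,3,0,0,0]'

```text
time_s: 6.0
tool_pos: [0.5969, 0.1523, 0.2285]
eef_rot: [-2.22, -2.222, 0.0]
contact_force: [-1.1, -0.2, -3.3]
opening: 0.0201
gripper_force: 50.0
```

move_arm --targets '[0,0,1,0,0,0,0,0,1,0,0,0]'

```text
time_s: 6.2
tool_pos: [0.597, 0.1518, 0.2275]
eef_rot: [-2.221, -2.221, 0.0]
contact_force: [0.1, 0.2, -4.0]
opening: 0.0199
gripper_force: 50.0
```

Run:
```python
from h import *
st();T=env.capture("top");S=env.capture("side")
o=np.zeros((600,800,3),np.uint8)
a=cv2.resize(T["img"][160:230,250:380],None,fx=4,fy=4,interpolation=cv2.INTER_CUBIC)
b=cv2.resize(S["img"][140:250,260:390],None,fx=2.8,fy=2.8,interpolation=cv2.INTER_CUBIC)
o[:280,:520]=a;o[284:284+308,:364]=b;cv2.imwrite("pics/c3.png",o[:, :520])
```

```text
6.2 [0.597  0.1518 0.2275] [-2.2213e+00 -2.2214e+00  3.0000e-04] [ 0.1  0.2 -4. ] [ 0.06 -0.1  -0.02] [ 0.07  0.7  -0.62  1.73  0.51  0.88 -0.77] 0.0199 49.99436974525452
```

View pics/c3.png

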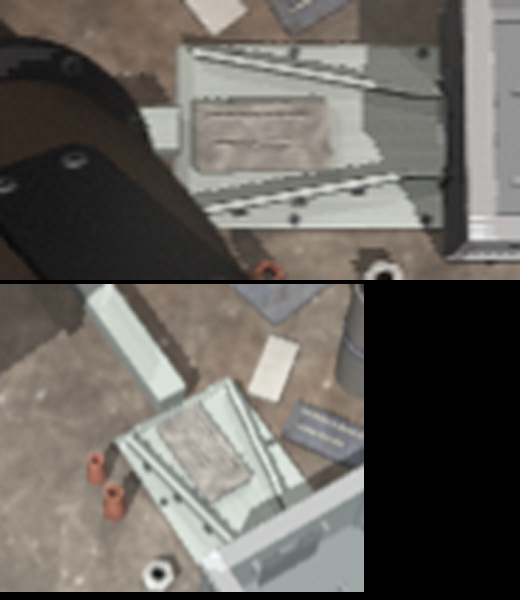

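The bar nose sits just inside the tray mouth, about 7 mm behind the coupon, and is lined up with it. I start pushing.

move_arm --targets '[-5,0,1,0,0,0,-10,0,1,0,0,0,-16,0,1,0,0,0,-23,0,1,0,0,0,-31,0,1,0,0,0,-39,0,1,0,0,0,-47,0,1,0,0,0,-54,0,1,0,0,0,-60,0,1,0,0,0,-60,0,1,0,0,0]'

```text
time_s: 7.3
tool_pos: [0.5971, 0.0903, 0.2266]
eef_rot: [2.223, 2.219, -0.001]
contact_force: [0.6, -0.4, -3.5]
opening: 0.0199
gripper_force: 50.0
```

Run:
```python
from h import *
st();T=env.capture("top");S=env.capture("side")
o=np.zeros((600,800,3),np.uint8)
a=cv2.resize(T["img"][160:230,270:400],None,fx=4,fy=4,interpolation=cv2.INTER_CUBIC)
b=cv2.resize(S["img"][140:250,260:390],None,fx=2.8,fy=2.8,interpolation=cv2.INTER_CUBIC)
o[:280,:520]=a;o[284:284+308,:364]=b;cv2.imwrite("pics/c4.png",o[:, :520])
```

```text
7.3 [0.5971 0.0903 0.2266] [ 2.2227e+00  2.2194e+00 -1.4000e-03] [ 0.6 -0.4 -3.5] [ 0.05 -0.07  0.01] [ 0.18  0.68 -0.62  1.77  0.51  0.86 -0.68] 0.0199 49.99430179595947
```

View pics/c4.png

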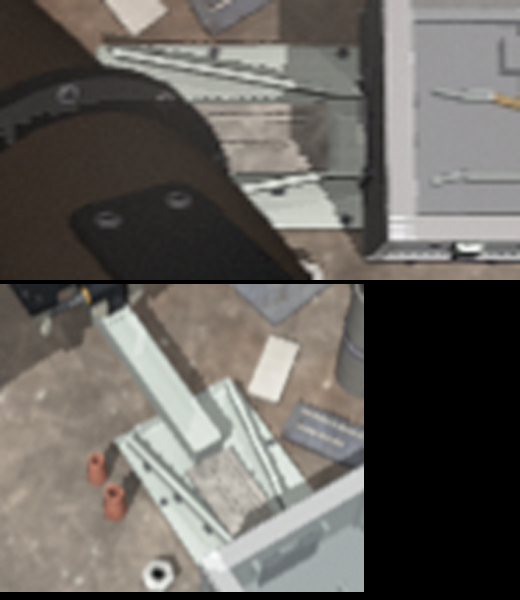

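The bar is pushing the coupon squarely towards the port, with little force. I continue through the flap.

move_arm --targets '[-5,0,0,0,0,0,-10,0,0,0,0,0,-15,0,0,0,0,0,-20,0,0,0,0,0,-25,0,0,0,0,0,-30,0,0,0,0,0,-35,0,0,0,0,0,-40,0,0,0,0,0,-44,0,0,0,0,0,-45,0,0,0,0,0]'

```text
time_s: 8.4
tool_pos: [0.5971, 0.046, 0.2267]
eef_rot: [2.222, 2.22, -0.0]
contact_force: [1.1, 2.9, -3.3]
opening: 0.0201
gripper_force: 50.0
```

move_arm --targets '[-5,0,0,0,0,0,-10,0,0,0,0,0,-15,0,0,0,0,0,-20,0,0,0,0,0,-25,0,0,0,0,0,-30,0,0,0,0,0,-35,0,0,0,0,0,-40,0,0,0,0,0,-44,0,0,0,0,0,-45,0,0,0,0,0]'

```text
time_s: 9.4
tool_pos: [0.5971, 0.0009, 0.2267]
eef_rot: [2.222, 2.22, -0.0]
contact_force: [1.0, 2.6, -2.2]
opening: 0.0203
gripper_force: 50.0
```

Run:
```python
from h import *
st();T=env.capture("top");S=env.capture("side")
o=np.zeros((600,800,3),np.uint8)
a=cv2.resize(T["img"][150:230,330:460],None,fx=3.5,fy=3.5,interpolation=cv2.INTER_CUBIC)
b=cv2.resize(S["img"][170:310,290:450],None,fx=2.2,fy=2.2,interpolation=cv2.INTER_CUBIC)
o[:280,:455]=a;o[284:284+308,:352]=b;cv2.imwrite("pics/c5.png",o[:, :460])
```

```text
9.4 [0.5971 0.0009 0.2267] [ 2.2222e+00  2.2204e+00 -4.0000e-04] [ 1.   2.6 -2.2] [ 0.5  -0.35  0.19] [ 0.33  0.68 -0.63  1.78  0.51  0.85 -0.54] 0.0203 49.99867916107178
```

View pics/c5.png

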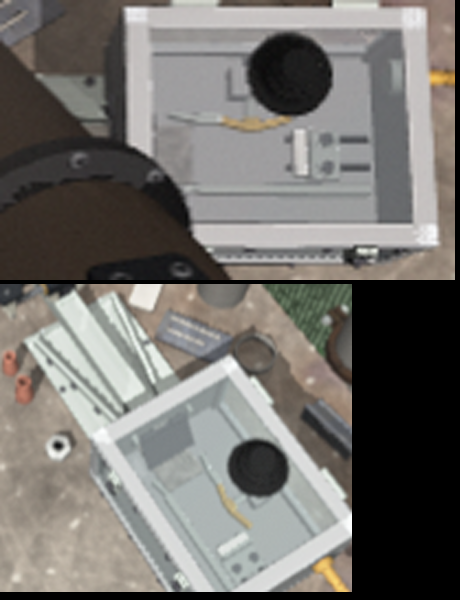

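The coupon's front is inside the box, near column 192 of the top crop. The stop block's near face is at column 293.

Run:
```python
from h import *
T=env.capture("top")
def f(p,s,ox,oy):return (np.array(p,float)+.5)/s-.5+[ox,oy]
print(plane(T,f([(293,128),(293,178)],3.5,330,150),.020).round(4),plane(T,f([(192,130),(192,180)],3.5,330,150),.014).round(4))
```

```text
[[ 0.6131 -0.3349  0.02  ]
 [ 0.574  -0.3331  0.02  ]] [[ 0.6129 -0.2577  0.014 ]
 [ 0.5737 -0.2563  0.014 ]]
```

move_arm --targets '[-4,0,0,0,0,0,-8,0,0,0,0,0,-12,0,0,0,0,0,-16,0,0,0,0,0,-20,0,0,0,0,0,-20,0,0,0,0,0]'

```text
time_s: 10.15
tool_pos: [0.597, -0.0195, 0.2266]
eef_rot: [2.223, 2.22, -0.001]
contact_force: [-0.5, 0.7, -4.0]
opening: 0.0198
gripper_force: 50.0
```

move_arm --targets '[-4,0,0,0,0,0,-8,0,0,0,0,0,-12,0,0,0,0,0,-16,0,0,0,0,0,-20,0,0,0,0,0,-20,0,0,0,0,0]'

```text
time_s: 10.75
tool_pos: [0.597, -0.0388, 0.2267]
eef_rot: [-2.222, -2.221, 0.0]
contact_force: [-0.1, 2.5, -3.6]
opening: 0.0197
gripper_force: 50.0
```

move_arm --targets '[-3,0,0,0,0,0,-6,0,0,0,0,0,-9,0,0,0,0,0,-12,0,0,0,0,0,-15,0,0,0,0,0,-18,0,0,0,0,0,-20,0,0,0,0,0,-20,0,0,0,0,0]'

```text
time_s: 11.55
tool_pos: [0.5969, -0.0584, 0.2267]
eef_rot: [-2.221, -2.221, 0.0]
contact_force: [-0.2, 2.8, -2.8]
opening: 0.0196
gripper_force: 50.0
```

Run:
```python
from h import *
st()
```

```text
11.55 [ 0.5969 -0.0584  0.2267] [-2.2214e+00 -2.2211e+00  1.0000e-04] [-0.2  2.8 -2.8] [ 0.86  0.08 -0.16] [ 0.43  0.68 -0.63  1.78  0.51  0.86 -0.44] 0.0196 49.996874928474426
```

move_arm --targets '[-2,0,0,0,0,0,-4,0,0,0,0,0,-6,0,0,0,0,0,-8,0,0,0,0,0,-8,0,0,0,0,0]'

```text
time_s: 12.05
tool_pos: [0.5969, -0.0668, 0.2266]
eef_rot: [2.222, 2.221, -0.001]
contact_force: [-1.8, 3.7, -3.9]
opening: 0.0195
gripper_force: 50.0
```

move_arm --targets '[-1,0,0,0,0,0,-2,0,0,0,0,0,-3,0,0,0,0,0,-3,0,0,0,0,0]'

```text
time_s: 12.45
tool_pos: [0.597, -0.0696, 0.2267]
eef_rot: [2.222, 2.221, -0.001]
contact_force: [-1.9, 3.2, -2.4]
opening: 0.0196
gripper_force: 50.0
```

move_arm --targets '[-1,0,0,0,0,0,-2,0,0,0,0,0,-2,0,0,0,0,0]'

```text
time_s: 12.75
tool_pos: [0.597, -0.0716, 0.2266]
eef_rot: [2.222, 2.221, -0.0]
contact_force: [-1.0, 3.5, -2.6]
opening: 0.0195
gripper_force: 50.0
```

Run:
```python
from h import *
st()
```

```text
12.75 [ 0.597  -0.0716  0.2266] [ 2.2218e+00  2.2210e+00 -5.0000e-04] [-1.   3.5 -2.6] [ 0.91  0.23 -0.24] [ 0.45  0.68 -0.63  1.77  0.51  0.86 -0.42] 0.0195 50.001180768013
```

move_arm --targets '[-1,0,0,0,0,0,-1,0,0,0,0,0]'

```text
time_s: 12.95
tool_pos: [0.597, -0.0725, 0.2267]
eef_rot: [2.222, 2.221, -0.0]
contact_force: [-0.3, 3.1, -2.9]
opening: 0.02
gripper_force: 50.0
```

move_arm --targets '[-1,0,0,0,0,0,-1,0,0,0,0,0]'

```text
time_s: 13.15
tool_pos: [0.597, -0.0735, 0.2267]
eef_rot: [2.222, 2.221, -0.0]
contact_force: [-1.4, 3.6, -3.4]
opening: 0.0201
gripper_force: 50.0
```

move_arm --targets '[-1,0,0,0,0,0,-1,0,0,0,0,0]'

```text
time_s: 13.35
tool_pos: [0.597, -0.0745, 0.2267]
eef_rot: [2.222, 2.221, -0.0]
contact_force: [-1.2, 3.7, -3.8]
opening: 0.0196
gripper_force: 50.0
```

move_arm --targets '[-1,0,0,0,0,0,-1,0,0,0,0,0]'

```text
time_s: 13.55
tool_pos: [0.597, -0.0755, 0.2267]
eef_rot: [-2.222, -2.221, 0.0]
contact_force: [-1.2, 3.0, -3.6]
opening: 0.0197
gripper_force: 50.0
```

move_arm --targets '[-1,0,0,0,0,0,-1,0,0,0,0,0]'

```text
time_s: 13.75
tool_pos: [0.597, -0.0765, 0.2267]
eef_rot: [2.222, 2.221, -0.0]
contact_force: [-0.8, 3.5, -4.3]
opening: 0.0196
gripper_force: 50.0
```

Run:
```python
from h import *
st();T=env.capture("top");S=env.capture("side")
o=np.zeros((600,800,3),np.uint8)
a=cv2.resize(T["img"][170:210,370:440],None,fx=7,fy=7,interpolation=cv2.INTER_CUBIC)
b=cv2.resize(S["img"][220:300,340:430],None,fx=3.8,fy=3.8,interpolation=cv2.INTER_CUBIC)
o[:280,:490]=a;o[284:284+304,:342]=b;cv2.imwrite("pics/c6.png",o[:, :500])
```

```text
13.75 [ 0.597  -0.0765  0.2267] [ 2.2216e+00  2.2211e+00 -3.0000e-04] [-0.8  3.5 -4.3] [ 0.83  0.21 -0.2 ] [ 0.46  0.68 -0.63  1.77  0.51  0.86 -0.41] 0.0196 50.002570152282715
```

View pics/c6.png

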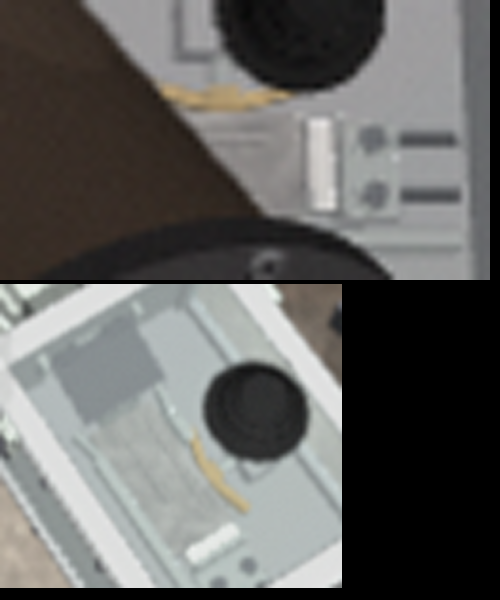

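The coupon is in front of the white stop with roughly 1 px (about 2 mm) of gap, at columns 298 and 305 of the zoom. I carry on in 1 mm steps.

move_arm --targets '[-1,0,0,0,0,0,-1,0,0,0,0,0]'

```text
time_s: 14.05
tool_pos: [0.597, -0.0775, 0.2267]
eef_rot: [2.222, 2.221, -0.0]
contact_force: [-0.3, 3.0, -2.9]
opening: 0.02
gripper_force: 50.0
```

move_arm --targets '[-1,0,0,0,0,0,-1,0,0,0,0,0]'

```text
time_s: 14.25
tool_pos: [0.597, -0.0779, 0.2268]
eef_rot: [-2.221, -2.221, -0.001]
contact_force: [-1.3, 5.7, -3.0]
opening: 0.02
gripper_force: 50.0
```

move_arm --targets '[-1,0,0,0,0,0,-1,0,0,0,0,0]'

```text
time_s: 14.45
tool_pos: [0.5971, -0.0781, 0.227]
eef_rot: [-2.22, -2.222, -0.002]
contact_force: [-2.0, 6.0, -1.6]
opening: 0.0196
gripper_force: 50.0
```

move_arm --targets '[-1,0,0,0,0,0,-1,0,0,0,0,0]'

```text
time_s: 14.65
tool_pos: [0.5971, -0.0784, 0.2271]
eef_rot: [-2.219, -2.222, -0.004]
contact_force: [-2.0, 8.7, -0.8]
opening: 0.0196
gripper_force: 50.0
```

move_arm --targets '[-1,0,0,0,0,0,-1,0,0,0,0,0,-1,0,0,0,0,0]'

```text
time_s: 14.95
tool_pos: [0.5971, -0.0786, 0.2273]
eef_rot: [-2.218, -2.222, -0.005]
contact_force: [-2.3, 12.0, 1.0]
opening: 0.0199
gripper_force: 50.0
```

Run:
```python
from h import *
st()
```

```text
14.95 [ 0.5971 -0.0786  0.2273] [-2.2178 -2.2223 -0.005 ] [-2.3 12.   1. ] [ 2.51  0.59 -0.51] [ 0.47  0.68 -0.63  1.77  0.51  0.86 -0.4 ] 0.0199 50.030200481414795
```

The force rose to 12 N with the tool stalled, so the coupon is home. I hold it there briefly, then withdraw.

move_arm --targets '[0,0,0,0,0,0,0,0,0,0,0,0,0,0,0,0,0,0,0,0,0,0,0,0,0,0,0,0,0,0,0,0,0,0,0,0]'

```text
time_s: 15.55
tool_pos: [0.5971, -0.0786, 0.2273]
eef_rot: [-2.218, -2.222, -0.005]
contact_force: [-1.4, 11.6, 0.8]
opening: 0.0199
gripper_force: 50.0
```

move_arm --targets '[2,0,0,0,0,0,5,0,0,0,0,0,10,0,0,0,0,0,20,0,0,0,0,0,32,0,0,0,0,0,45,0,0,0,0,0,60,0,0,0,0,0,75,0,0,0,0,0,90,0,0,0,0,0,105,0,0,0,0,0]'

```text
time_s: 16.55
tool_pos: [0.597, 0.0253, 0.2268]
eef_rot: [2.221, 2.222, 0.0]
contact_force: [0.4, 0.7, -4.4]
opening: 0.0196
gripper_force: 50.0
```

Run:
```python
from h import *
st();rel(.597,.235,.244,0)
```

```text
16.55 [0.597  0.0253 0.2268] [2.2209e+00 2.2220e+00 1.0000e-04] [ 0.4  0.7 -4.4] [ 0.01 -0.15 -0.02] [ 0.29  0.68 -0.63  1.78  0.51  0.85 -0.58] 0.0196 49.994022846221924
[ 2.097e+02  1.000e-01 -1.720e+01] [ 0.0001 -0.      0.0005]
```

move_arm --targets '[20,0,0,0,0,0,45,0,0,0,0,0,75,0,0,0,0,0,105,0,0,0,0,0,135,0,0,0,0,0,165,0,0,0,0,0,190,0,0,0,0,0,205,-20,0,0,0,0,212,-50,0,0,0,0,212,-60,0,0,0,0]'

```text
time_s: 17.55
tool_pos: [0.5336, 0.2385, 0.2267]
eef_rot: [-2.215, -2.225, 0.002]
contact_force: [0.1, 0.7, -4.0]
opening: 0.02
gripper_force: 50.0
```

move_arm --targets '[0,0,2,0,0,0,0,0,4,0,0,0,0,0,5,0,0,0,0,0,6,0,0,0,0,0,6,0,0,0]'

```text
time_s: 18.05
tool_pos: [0.5375, 0.2354, 0.2204]
eef_rot: [-2.223, -2.22, 0.0]
contact_force: [-0.9, 0.2, -4.1]
opening: 0.0197
gripper_force: 50.0
```

Run:
```python
from h import *
st()
```

```text
18.05 [0.5375 0.2354 0.2204] [-2.2226e+00 -2.2201e+00  2.0000e-04] [-0.9  0.2 -4.1] [ 0.01 -0.11 -0.04] [-0.08  0.67 -0.62  1.81  0.51  0.82 -0.96] 0.0197 49.994418025016785
```

move_arm --targets '[0,0,0.5,0,0,0,0,0,1,0,0,0,0,0,1,0,0,0]'

```text
time_s: 18.35
tool_pos: [0.5372, 0.2356, 0.2198]
eef_rot: [2.221, 2.221, 0.0]
contact_force: [-0.6, 0.3, -2.3]
opening: 0.0196
gripper_force: 50.0
```

move_arm --targets '[0,0,0.5,0,0,0,0,0,0.5,0,0,0]'

```text
time_s: 18.55
tool_pos: [0.5371, 0.2357, 0.2197]
eef_rot: [2.221, 2.221, 0.0]
contact_force: [-1.3, -1.5, 4.9]
opening: 0.0199
gripper_force: 50.0
```

move_arm --targets '[0,0,-0.5,0,0,0,0,0,-0.5,0,0,0,0,0,-0.5,0,0,0,0,0,-0.5,0,0,0,0,0,-0.5,0,0,0,0,0,-0.5,0,0,0,0,0,-0.5,0,0,0,0,0,-0.5,0,0,0,0,0,-0.5,0,0,0,0,0,-0.5,0,0,0]' --gripper 1

```text
time_s: 19.55
tool_pos: [0.5371, 0.2356, 0.2197]
eef_rot: [2.222, 2.221, -0.0]
contact_force: [0.7, 0.2, 0.4]
opening: 0.0907
gripper_force: 0.0
```

move_arm --targets '[0,0,-15,0,0,0,0,0,-40,0,0,0,0,0,-70,0,0,0,0,0,-100,0,0,0,0,0,-130,0,0,0,20,-40,-140,0,0,0,40,-80,-150,0,0,0,60,-120,-150,0,0,0,60,-140,-150,0,0,0,60,-140,-150,0,0,0]'

```text
time_s: 20.55
tool_pos: [0.3936, 0.2969, 0.3712]
eef_rot: [2.215, 2.227, 0.001]
contact_force: [0.4, 0.1, 0.5]
opening: 0.0921
gripper_force: 0.0
```

Run:
```python
from h import *
st();T=env.capture("top");S=env.capture("side")
o=np.zeros((600,800,3),np.uint8)
a=cv2.resize(T["img"][130:245,170:460],None,fx=2.4,fy=2.4,interpolation=cv2.INTER_CUBIC)
b=cv2.resize(S["img"][90:310,225:465],None,fx=1.4,fy=1.4,interpolation=cv2.INTER_CUBIC)
c=cv2.resize(S["img"][215:305,330:430],None,fx=3.4,fy=3.4,interpolation=cv2.INTER_CUBIC)
o[:276,:696]=a;o[284:284+308,:336]=b;o[284:284+306,350:690]=c;cv2.imwrite("pics/c7.png",o)
```

```text
20.55 [0.3936 0.2969 0.3712] [2.2152e+00 2.2267e+00 8.0000e-04] [0.4 0.1 0.5] [ 0.   -0.17  0.01] [-0.14  0.36 -0.79  1.89  0.3   1.02 -1.05] 0.0921 0.0
```

View pics/c7.png

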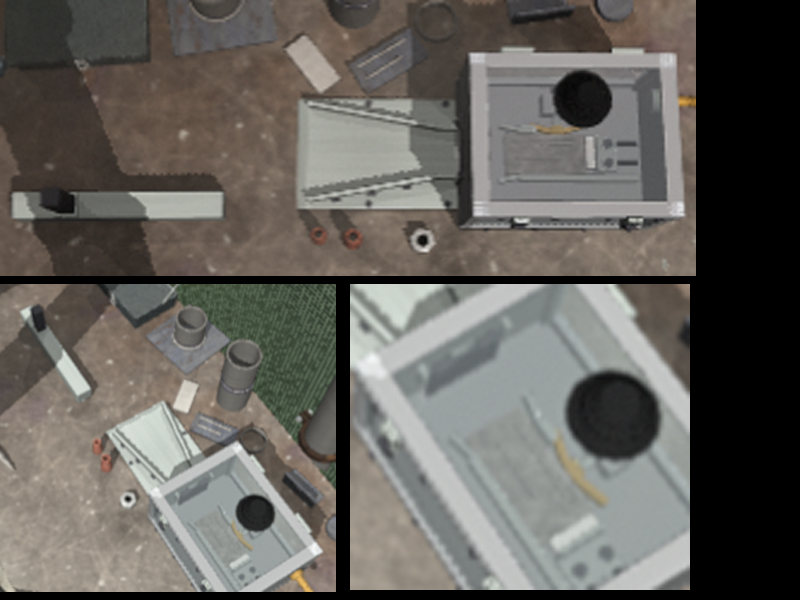

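The final view shows the coupon against the white stop (columns 503–583, stop face about 585), the flap hanging shut, the bar standing clear of the tray and the bystanders in place. I hand the job in.

```bash
python3 -c "
from workcell import env
print(env.close_job())"
```

```text
the job is handed in; nothing more can be done
None
```

I handed the job in at about 20.6 s: the coupon is home against the stop (pressed at about 12 N), the flap is shut, the bar stands clear of the tray and nothing else was moved; but I viewed 12 pictures, two over the limit of 10.

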